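Mount a top-heavy signal beacon and lock it with the T-key

ROBOT

A 6-joint arm with a two-finger parallel gripper is mounted at the origin on a cart in front of the work surface, level with it; the furniture and walls round the work are solid. World frame = base frame: x ahead of the robot, y to its left, z up, the work surface at z = 0. Lengths are in m, angles in rad, forces in N, time in s.
With the tool pointing down it reaches from about 0.4 to 0.925 m from the base axis. Payload 12.5 kg.
Tool frame: the origin (TCP) lies on the centre line of the jaws, within the pads' length; the fingertips stand 25 mm ahead of it and the grasp point (between the pads) lies 6 mm ahead of it (arm.tip_reach is the distance from the TCP to the fingertips, in m); x points along the fingers, y is the direction in which the jaws open and shut, and the axes are right-handed (so a half turn about x gives the same grasp; the last joint's range is limited). The gripper opens to 95 mm and grips with 3 to 60 N. Pads are 20 mm wide; open, the fingers measure 119 mm over their backs; the gripper's body (75 mm by 180 mm) begins 59 mm behind the grasp point.
Start: joints at [-1.23, 0.491, 1.559, -0, 1.092, -0.106], TCP at [0.27, -0.564, 0.203] pointing down, gripper open.
Joint ranges: [-3.1, 3.1], [-0.84, 2.19], [0.05, 2.79], [-1.13, 4.28], [0.06, 2.93], [-2.69, 2.69]. Speed limits (rad/s): [2.22, 2.22, 2.79, 3.14, 3.14, 3.14].

INTERFACE

Orientations are given as [roll, pitch, yaw] about the fixed x, y, z axes, in that order (R = Rz(yaw) Ry(pitch) Rx(roll)).
In Python, from station import arm gives the robot as it stands.
- The arm moves only by the tool drive_tool, never from a script. Its argument "plan" is a list of rows, each a list of 3 entries, a list of its own where there are three numbers: the shift along the tool's x, y, z in mm, then the turn about the tool's x in rad, then the finger opening in mm, from 0 to 95.1. A call has 1 to 8 rows; each row shifts and turns the pose as measured when the row begins, along the tool's axes as they then stand; what a row does not reach is not made up. A row lasts 1/12 s, in which the tool goes at most 41.7 mm and 7.16 degrees, less where a joint would pass 70% of its speed; a pose out of reach is approached as far as the arm can. A call with a gripper value outside its range is refused whole. The fingers move at their own pace and stop on an object; "force" is the grip in N (left out, the last holds). Time passes only in rows, so rows that do not move let the fingers close. It gives the time, the measured TCP pose, the force and the opening at its end, in the units of the state.
- arm.sense(): the state, without advancing time (a new reading comes with each control period).
- arm.get_image(name): name is "scene" or "top" or "wrist"; returns a dict with "color" (480x640x3 uint8, red, green, blue), "fov_y" (degrees; the focal length in pixels is half the picture's height over the tangent of half this angle, whatever the lens; pixels are square), "cx", "cy" (the principal point, pixels), "D" ([k1, k2, p1, p2, k3] as OpenCV has them; the pictures are not rectified), "T" (4x4, takes a point from camera to world coordinates). Camera axes: x right, y down, z forward; pixel columns grow to the right and rows downward; lengths in m; the calibration is good to about 2 mm. A picture is of the moment at which its call begins. There is no depth.
- arm.sign_off(): hands the job in, once; it reports no verdict.
The state is a dict: "time_s": time; "joints": joint angles; "joint_vel": joint speeds; "tau": joint torques, N m; "ee_pos": TCP position; "tool_rot": TCP orientation; "ft_force": force on the tool from outside, world axes, zero at the start; "wrist_torque": the same for the moment, N m; "opening": finger opening in m.
Only numpy, scipy, OpenCV 4.12 (cv2) and the standard library are available. Lean on these libraries where they do the work, as an engineer would, in place of code of your own. Each camera call takes 0.05 s, during which the arm holds its last target. There are 200 camera calls.

TASK

Carry the tall, top-heavy signal beacon slowly and upright to the test fixture and stand it softly in the nest between the four locating blocks, without tipping it over. Then take the T-key out of its holder, lower it down the blue guard tube onto the recessed square stem, and turn it counter-clockwise (seen from above) until the yellow clamp arm stops over the beacon's foot. Let go, leaving the key standing on the stem, and do not disturb the multimeter, the wire reel or the oil bottle.

Things in the scene. Friction and masses are not known exactly. Their poses are not given: they have to be found in the camera images.
- beacon_mid (a point): centre of the signal beacon, half-way up (100 mm above its underside), z up along it. 200 mm high, about 0.5 kg, tips over at about 12 degrees: black round foot 60 mm dia x 10 mm, aluminium pole 22 mm dia, heavy lamp head (green, orange, red rings, black cap) 48 mm dia from 115 mm above the underside to the top; grip it by the head, some 160 mm above the underside
- nest (a point): centre of the nest on the fixture's fixed aluminium plate (90 x 210 mm in x, y), at plate-top height, 10 mm above the bench: a flat spot with four dark steel locating blocks 7 mm high on its diagonals, inner faces 35 mm from the centre (5 mm clear of the beacon's foot). Axes are the fixture's: tube and stem lie 115 mm from here along its -y
- tube_mouth (a point): centre of the mouth of the fixture's blue upright guard tube, 125 mm above the bench, axes the fixture's. Mouth 64 mm wide outside, 52 inside, narrowing within 15 mm to a 38 mm bore. On the bore's axis stands a square steel stem 15.5 mm across flats; its tapered top ends 56 mm below the mouth, full square from 9 mm lower. Its flats are parallel and square to the clamp arm
- clamp_tip (a point): outer end of the yellow clamp arm (bar 18 mm wide, 8 mm thick, about 28 mm above the bench) that turns with the stem about the tube's axis, 94 mm from that axis; it passes 3 mm above the beacon's foot. The horizontal direction from the tube's axis to this point is the stem's heading
- clamp (a joint): angle of the stem and clamp arm, rad, growing counter-clockwise seen from above: at 0 the arm points 0.12 rad to the +y side of the fixture's +x, at its stop, 1.45, it points along the fixture's +y at the nest. Turns stiffly (0.08 N m) and stays where it is left; starts between 0 and 0.2
- key_mid (a point): middle of the upright T-key, 86 mm above its lower end; z up, x along its bar. 172 mm long, 0.25 kg: red handle bar 90 x 14 x 14 mm, its centre 79 mm above this point; shaft 16 mm dia under the bar, 28 mm lower. Lower end: square socket 18 mm inside, 30 mm deep, 30 mm over corners, flats in line with the bar, 10 degrees of play on the stem. Down on the stem this point is 125 mm above the bench
- key_holder: grey fixed stand for the key, origin at the centre of its underside: base 80 x 80 x 8 mm, upright tube 66 mm high, 38 mm wide inside, in which the key stands upright with its lower end 8 mm above the bench; the bore is wider than the key by 4 mm all round. (A shelf hangs over the back of the bench, 345 mm up, from x = 0.62 on)
- multimeter: orange handheld meter lying on the bench, 170 x 85 x 44 mm, origin under its centre; leave alone
- solder_reel: white wire reel standing on the bench, 60 mm diameter, 50 mm high, origin under its centre; leave alone
- oil_bottle: small cream oil bottle with a red spout, 34 mm diameter, 95 mm high, origin under its centre; leave alone

How it is judged:
On the way, in this order (a step that is already met when the one before it is completed fails the run):
1. the beacon stands released in the nest, the clamp arm still aside (horizontal distance between beacon_mid and nest below 0.01 m and z of beacon_mid in the frame of nest below 0.103 m and angle between beacon_mid's own z axis and vertical below 0.06 rad and contact force between beacon and the fingers below 0.1 N and value of joint clamp below 0.6 rad), for 0.3 s.
2. the key is down on the square stem, the clamp arm still aside (horizontal distance between key_mid and tube_mouth below 0.012 m and height (world z) of key_mid below 0.132 m and value of joint clamp below 0.6 rad), for 0.1 s.
3. the arm is turned over the beacon's foot with the key (value of joint clamp above 1.3 rad and horizontal distance between key_mid and tube_mouth below 0.012 m and height (world z) of key_mid below 0.132 m), for 0.2 s.
At the end, for the whole second after the job is handed in: Beacon upright (within 3.4 degrees), at rest on the plate, within 10 mm of the nest centre; clamp arm at 1.3 rad or more (stop 1.45), over its foot; key at rest on the stem, its middle within 12 mm of the tube axis and below 132 mm (125 mm is fully down) (all of step 3 and horizontal distance between beacon_mid and nest below 0.01 m and z of beacon_mid in the frame of nest below 0.103 m and angle between beacon_mid's own z axis and vertical below 0.06 rad and linear speed of each of beacon, t_key below 0.02 m/s); the robot touches nothing.
It fails at once if the beacon is tipped by more than 17 degrees (angle between beacon_mid's own z axis and vertical above 0.3 rad).
It fails at once if the beacon is moved faster than 0.6 m/s (linear speed of beacon above 0.6 m/s).
It fails at once if the beacon is banged or pressed on the fixture with more than 45 N (contact force between beacon and fixture above 45 N).
It fails at once if the multimeter, the wire reel or the oil bottle is moved by more than 30 mm (distance of any of multimeter, solder_reel, oil_bottle from where it was at the start of the episode above 0.03 m).
It also fails if it takes over 70 s, if anything falls off the work surface, if the arm or the gripper's body presses on something with over 40 N, if the wrist force passes 120 N, or if a joint passes its speed limit or range.

## Working session

There is one attempt and no reset: what is moved stays moved. The work goes in short steps, Python scripts to look and compute and a tool call to move; the robot and the scene stay as the last step left them, time stands still between calls to the robot, and variables do not carry over. Pictures are saved under pics/ and viewed, about 8 in all and at most 12, crops included, and the job is handed in when it is done.

Besides the shell and the picture viewer there is one more tool, called after "Request:" as name([rows], argument=value, ...), one row to a line, values as JSON. drive_tool: Moves the arm, as the interface text tells. Its arguments: {"type":"object","properties":{"plan":{"type":"array"},"force":{"type":"number"}},"required":["plan"]}

```bash
mkdir -p pics; ls; cat > h.py <<'E'
import numpy as np, cv2
from station import arm
def cam(n,save=None):
    im=arm.get_image(n); 
    if save: cv2.imwrite('pics/'+save,im['color'][:,:,::-1])
    return im
def K(im):
    f=240/np.tan(np.radians(im['fov_y'])/2); return np.array([[f,0,im['cx']],[0,f,im['cy']],[0,0,1.]])
def ray(im,uv):
    p=cv2.undistortPoints(np.array(uv,float).reshape(-1,1,2),K(im),np.array(im['D'],float)).reshape(-1,2)
    T=np.array(im['T']); d=np.c_[p,np.ones(len(p))]@T[:3,:3].T
    return T[:3,3],d
def onz(im,uv,z):
    o,d=ray(im,uv); return o+d*((z-o[2])/d[:,2])[:,None]
def proj(im,P):
    T=np.array(im['T']);R=T[:3,:3];t=-R.T@T[:3,3]
    return cv2.projectPoints(np.array(P,float).reshape(-1,1,3),cv2.Rodrigues(R.T)[0],t,K(im),np.array(im['D'],float))[0].reshape(-1,2)
E
python3 - <<'E'
from h import *
for n in('scene','top'):
    im=cam(n,n+'0.png'); print(n,im['fov_y'],im['D'],np.round(im['T'],3).tolist())
print(arm.sense())
E
```

```text
pics
scene 48.442779065384116 [-0.07048858  0.          0.          0.          0.        ] [[-0.711, -0.541, 0.45, 0.013], [-0.703, 0.543, -0.459, 0.668], [0.004, -0.643, -0.766, 1.099], [0.0, 0.0, 0.0, 1.0]]
top 45.52972438742159 [0.04714668 0.         0.         0.         0.        ] [[0.022, -0.987, 0.158, 0.37], [-1.0, -0.023, -0.004, 0.057], [0.008, -0.158, -0.987, 1.346], [0.0, 0.0, 0.0, 1.0]]
{'time_s': 0.1, 'joints': array([-1.22958737e+00,  4.91510477e-01,  1.55938551e+00,  6.95849418e-06,
        1.09168655e+00, -1.05617726e-01]), 'joint_vel': array([-0.00034292, -0.00075834, -0.00222734, -0.00043929,  0.00062366,
       -0.00158897]), 'tau': array([ 4.35593800e-03, -6.13619900e+01, -2.58608955e+01,  6.94504310e-02,
        4.69938561e-02, -5.36157563e-05]), 'ee_pos': array([ 0.2700041 , -0.56342453,  0.20271426]), 'tool_rot': array([-1.68264888,  1.56980642,  1.90576725]), 'ft_force': array([ 0.7347702 , -0.66351944,  0.31422137]), 'wrist_torque': array([-0.00023029, -0.00232728,  0.1028419 ]), 'opening': 0.0949359555321696}
```

View pics/scene0.png

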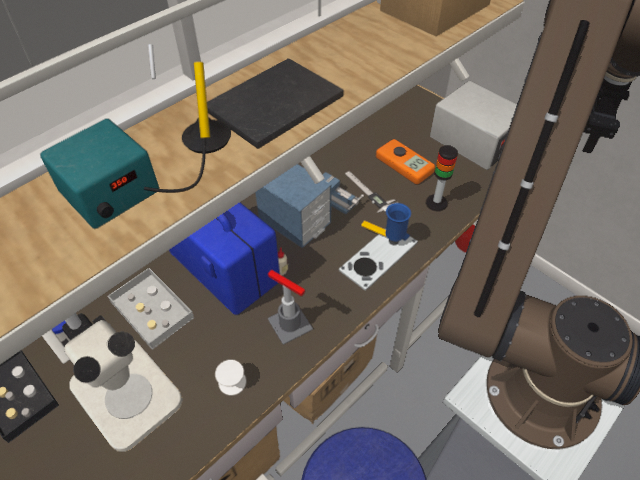

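View pics/top0.png

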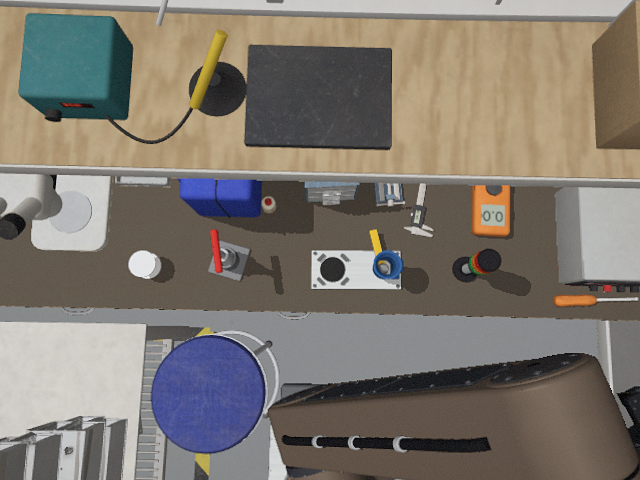

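The scene and top views show the beacon (top image, cap at 488,259 and foot at 462,269), the fixture plate (311–402, 250–289) with the nest at (332,269) and tube mouth at (388,264), and the key bar at (215,250). Next I'll measure these by colour masks.

```bash
cat > m.py <<'E'
from h import *
def mask(im,lo,hi,box):
    hsv=cv2.cvtColor(im['color'],cv2.COLOR_RGB2HSV); m=cv2.inRange(hsv,np.array(lo),np.array(hi))
    z=np.zeros_like(m); x0,y0,x1,y1=box; z[y0:y1,x0:x1]=m[y0:y1,x0:x1]
    return z
def big(m):
    c=cv2.findContours(m,cv2.RETR_EXTERNAL,cv2.CHAIN_APPROX_NONE)[0]; return max(c,key=cv2.contourArea)
E
python3 - <<'E'
from m import *
im=cam('top')
R=lambda n,uv,z:print(n,np.round(uv,1).tolist(),np.round(onz(im,uv,z),4).tolist())
c=big(mask(im,(0,0,150),(180,60,255),(305,240,410,300))); r=cv2.minAreaRect(c); R('plate',cv2.boxPoints(r),.01); R('pc',[r[0]],.01)
c=big(mask(im,(105,100,30),(130,255,255),(365,240,410,285))); e=cv2.minEnclosingCircle(c); R('tube',[e[0]],.125); print(e[1], cv2.boundingRect(c))
c=big(mask(im,(20,120,80),(35,255,255),(360,220,400,285))); r=cv2.minAreaRect(c); R('arm',cv2.boxPoints(r),.032)
c=big(cv2.bitwise_or(mask(im,(0,150,100),(8,255,255),(200,220,240,285)),mask(im,(172,150,100),(180,255,255),(200,220,240,285)))); r=cv2.minAreaRect(c); R('bar',cv2.boxPoints(r),.172+.008); R('barc',[r[0]],.18)
c=big(mask(im,(0,0,0),(180,255,45),(315,255,345,285))); r=cv2.minEnclosingCircle(c); R('nest',[r[0]],.01); print(r[1])
for nm,lo,hi in(('red',(0,150,80),(6,255,255)),('green',(45,100,50),(85,255,255)),('orange',(8,150,80),(22,255,255))):
    c=big(mask(im,lo,hi,(450,240,510,285))); print(nm,cv2.boundingRect(c))
c=big(mask(im,(0,0,0),(180,255,40),(450,240,510,285)));print('black',cv2.boundingRect(c),cv2.minEnclosingCircle(c))
R('capguess',[(488,259)],.2);R('footguess',[(463,269)],.01)
cv2.imwrite('pics/crop0.png',cv2.resize(im['color'][225:305,190:520,::-1],None,fx=2.4,fy=2.4,interpolation=2))
E
```

```text
plate [[311.0, 250.0], [400.0, 250.0], [400.0, 288.0], [311.0, 288.0]] [[0.545, 0.0774, 0.01], [0.5498, -0.1322, 0.01], [0.4605, -0.1321, 0.01], [0.4558, 0.0752, 0.01]]
pc [[355.5, 269.0]] [[0.5025, -0.0279, 0.01]]
tube [[388.3, 265.4]] [[0.5005, -0.0907, 0.125]]
15.949128150939941 (373, 250, 30, 29)
arm [[368.3999938964844, 230.39999389648438], [376.3999938964844, 228.39999389648438], [382.3999938964844, 252.39999389648438], [374.3999938964844, 254.39999389648438]] [[0.5911, -0.0553, 0.032], [0.5963, -0.0739, 0.032], [0.5402, -0.0882, 0.032], [0.5352, -0.0697, 0.032]]
bar [[209.6999969482422, 229.6999969482422], [216.60000610351562, 228.8000030517578], [221.89999389648438, 271.5], [215.0, 272.3999938964844]] [[0.5603, 0.2845, 0.18], [0.5624, 0.2704, 0.18], [0.4745, 0.2551, 0.18], [0.4725, 0.269, 0.18]]
barc [[215.8, 250.6]] [[0.5172, 0.2697, 0.18]]
nest [[332.0, 269.0]] [[0.5013, 0.0271, 0.01]]
11.70479965209961
red (475, 252, 14, 21)
green (469, 256, 14, 19)
orange (472, 253, 16, 21)
black (478, 249, 23, 23) ((489.0, 260.0), 11.662003517150879)
capguess [[488, 259]] [[0.51, -0.2819, 0.2]]
footguess [[463, 269]] [[0.5083, -0.2793, 0.01]]
```

View pics/crop0.png

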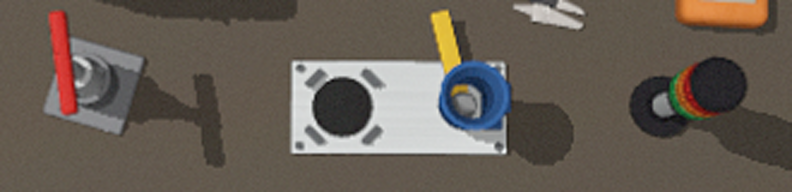

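The enlarged crop shows the nest disk, the four blocks, the tube with its stem visible inside, the clamp arm, the red bar over the grey holder, and the beacon cap. Next is a small helper that works out moves in tool axes.

```bash
cat > g.py <<'E'
from h import *
from scipy.spatial.transform import Rotation as Ro
def st(): 
    s=arm.sense(); R=Ro.from_euler('xyz',s['tool_rot']).as_matrix(); return s,R,s['ee_pos']
def jaw(R): return np.arctan2(R[1,1],R[0,1])
def go(p,jy=None):
    s,R,e=st(); d=R.T@(np.array(p)-e)*1000
    a=0 if jy is None else (lambda x:(x+np.pi/2)%np.pi-np.pi/2)(-(jy-jaw(R)))
    print('t',round(s['time_s'],2),'ee',np.round(e,4),'xtool',np.round(R[:,0],3),'jaw',round(jaw(R),3),'q6',round(s['joints'][5],2),'open',round(s['opening'],4),'F',np.round(s['ft_force'],1))
    print('shift',np.round(d,1),'turn',round(a,3))
E
python3 - <<'E'
from g import *
go([.509,-.281,.30],0)
E
```

```text
t 0.15 ee [ 0.27   -0.5635  0.2028] xtool [-0.     0.001 -1.   ] jaw -1.124 q6 -0.11 open 0.095 F [-0.   0.4  0.3]
shift [ -97.  -151.6 -337.6] turn -1.124
```

Request:
drive_tool([
  [[-40,0,0],0,95],
  [[-40,0,0],0,95],
  [[-17,-15,-34],0,95],
  [[0,-16,-36],0,95],
  [[0,-16,-36],0,95],
  [[0,-16,-36],0,95],
  [[0,-16,-36],0,95],
  [[0,-16,-36],0,95],
])

```text
time_s: 0.82
ee_pos: [0.4226, -0.3838, 0.3021]
tool_rot: [-1.708, 1.565, 1.869]
ft_force: [0.5, -0.1, 0.2]
opening: 0.095
```

Request:
drive_tool([
  [[0,-16,-36],0,95],
  [[0,-10,-25],0,95],
  [[0,0,0],0.12,95],
  [[0,0,0],0.12,95],
  [[0,0,0],0.05,95],
  [[0,0,0],0,95],
])

```text
time_s: 1.32
ee_pos: [0.4735, -0.3233, 0.3018]
tool_rot: [-1.447, 1.563, 1.837]
ft_force: [-0.1, 0.7, 0.2]
opening: 0.0947
```

```bash
python3 - <<'E'
from g import *
go([.509,-.281,.30],-1.4)
im=cam('wrist','w1.png'); print(proj(im,[[.509,-.281,.2],[.509,-.281,.01]]), np.round(im['T'],3))
E
```

```text
t 1.32 ee [ 0.4735 -0.3233  0.3018] xtool [-0.002  0.007 -1.   ] jaw -1.428 q6 0.71 open 0.0947 F [-0.1  0.7  0.2]
shift [  2.  -36.8 -41.1] turn -0.028
[[267.28387377 186.68618164]
 [287.6632722  165.69332543]] [[ 0.142 -0.949 -0.282  0.552]
 [-0.99  -0.138 -0.034 -0.313]
 [-0.007  0.284 -0.959  0.484]
 [ 0.     0.     0.     1.   ]]
```

View pics/w1.png

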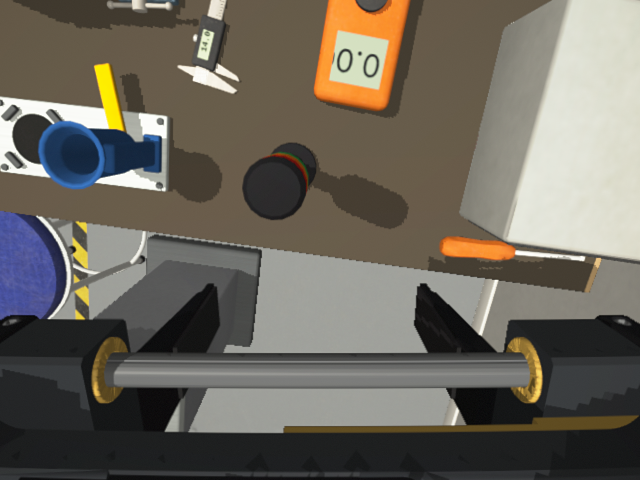

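The wrist view shows the beacon cap at about (275,187) and the foot at (295,165), both close to prediction, with the fixture at left. I'll measure from here.

```bash
python3 - <<'E'
from m import *
from g import *
im=cam('wrist')
R=lambda n,uv,z:print(n,np.round(uv,1).tolist(),np.round(onz(im,uv,z),4).tolist())
g=cv2.cvtColor(im['color'],cv2.COLOR_RGB2GRAY)
m=mask(im,(0,0,0),(180,255,36),(235,130,325,225))
# cap edge: rays onto z=.2 from left/bottom arc
c=big(m)[:,0,:].astype(float); P=onz(im,c,.2)
sel=c[:,0]*1+(-c[:,1])*1 < (275-187)+5
A=np.c_[2*P[sel,:2],np.ones(sel.sum())]; b=(P[sel,:2]**2).sum(1); s=np.linalg.lstsq(A,b,rcond=None)[0]; print('cap',s[:2],np.sqrt(s[2]+s[0]**2+s[1]**2), cv2.boundingRect(big(m)))
m=mask(im,(105,100,20),(130,255,255),(30,110,108,195)); c=big(m)[:,0,:].astype(float); sel=c[:,0]<85; P=onz(im,c,.125)
A=np.c_[2*P[sel,:2],np.ones(sel.sum())]; b=(P[sel,:2]**2).sum(1); s=np.linalg.lstsq(A,b,rcond=None)[0]; print('tube',s[:2],np.sqrt(s[2]+s[0]**2+s[1]**2))
c=big(mask(im,(20,120,80),(35,255,255),(80,50,140,135))); r=cv2.minAreaRect(c);R('arm',cv2.boxPoints(r),.032)
go([.509,-.281,.30],-1.4)
E
```

```text
cap [ 0.507811   -0.28577198] 0.02137736407944591 (246, 157, 60, 62)
tube [ 0.50108557 -0.08810506] 0.0303211543722553
arm [[93.4000015258789, 64.4000015258789], [111.0, 60.400001525878906], [126.4000015258789, 129.6999969482422], [108.80000305175781, 133.60000610351562]] [[0.5894, -0.0576, 0.032], [0.5959, -0.0771, 0.032], [0.5248, -0.0953, 0.032], [0.5177, -0.0751, 0.032]]
t 1.42 ee [ 0.4733 -0.3237  0.3018] xtool [-0.002  0.007 -1.   ] jaw -1.424 q6 0.71 open 0.0949 F [-0.2 -0.1  0.1]
shift [  2.1 -37.  -41.5] turn -0.024
```

Request:
drive_tool([
  [[0,-20,-20],0,95],
  [[0,-20,-20],0,95],
  [[0,0,0],0,95],
  [[0,0,0],0,95],
])

```text
time_s: 1.75
ee_pos: [0.507, -0.2786, 0.3016]
tool_rot: [-1.372, 1.563, 1.921]
ft_force: [-0.7, -0.0, -0.3]
opening: 0.0947
```

```bash
python3 - <<'E'
from g import *
go([.508,-.284,.166],-1.4)
E
```

```text
t 1.75 ee [ 0.507  -0.2786  0.3016] xtool [-0.003  0.007 -1.   ] jaw -1.419 q6 0.8 open 0.0947 F [-0.7 -0.  -0.3]
shift [135.6   6.6  -0.3] turn -0.019
```

Request:
drive_tool([
  [[0,6.5,0],0,95],
  [[30,0,0],0,95],
  [[30,0,0],0,95],
  [[30,0,0],0,95],
  [[25,0,0],0,95],
  [[18,0,0],0,95],
  [[0,0,0],0,60],
  [[0,0,0],0,60],
], force=20)

```text
time_s: 2.42
ee_pos: [0.5051, -0.2941, 0.1651]
tool_rot: [-1.916, 1.568, 1.378]
ft_force: [1.0, 0.6, -0.9]
opening: 0.0868
```

```bash
python3 - <<'E'
from m import *
from g import *
go([.508,-.284,.166],-1.4)
im=cam('wrist','w2.png')
E
```

```text
t 2.42 ee [ 0.5051 -0.2941  0.1651] xtool [ 0.001  0.003 -1.   ] jaw -1.418 q6 0.77 open 0.0868 F [ 1.   0.6 -0.9]
shift [-0.9 -9.5 -4.4] turn -0.018
```

View pics/w2.png

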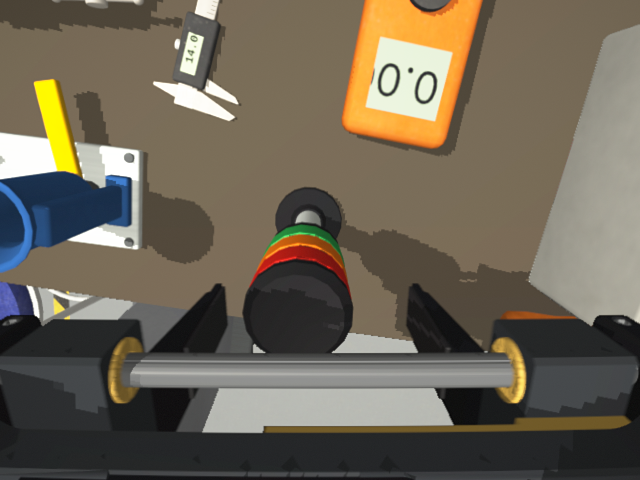

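The wrist view shows the upright beacon between the open fingers, cap at (298,307) and foot at (309,213), somewhat left of the jaw centre at x≈318. I'll check its position and correct.

```bash
python3 - <<'E'
from m import *
from g import *
im=cam('wrist')
c=big(mask(im,(0,0,0),(180,255,36),(225,255,370,354))); c=c[:,0,:].astype(float); P=onz(im,c,.2); print(c.min(0),c.max(0))
sel=(c[:,1]>270)&(c[:,1]<345)
A=np.c_[2*P[sel,:2],np.ones(sel.sum())]; b=(P[sel,:2]**2).sum(1); s=np.linalg.lstsq(A,b,rcond=None)[0]; print('cap',s[:2],np.sqrt(s[2]+s[0]**2+s[1]**2))
print(onz(im,[(275.5,215),(342.5,215),(309,187)],.01))
go([s[0],s[1],.166])
E
```

```text
[260. 260.] [351. 352.]
cap [ 0.50963902 -0.28506068] 0.021853253802005423
[[ 0.50847944 -0.25631452  0.01      ]
 [ 0.5176263  -0.31541205  0.01      ]
 [ 0.53770864 -0.28220356  0.01      ]]
t 2.52 ee [ 0.5055 -0.294   0.1659] xtool [ 0.002  0.002 -1.   ] jaw -1.418 q6 0.77 open 0.0793 F [0.8 0.2 0.7]
shift [-0.  -8.2 -5.4] turn 0
```

Request:
drive_tool([
  [[0,-8,-4],0,75],
  [[0,0,0],0,75],
])

```text
time_s: 2.68
ee_pos: [0.5089, -0.2861, 0.1683]
tool_rot: [3.057, 1.566, 0.067]
ft_force: [1.0, 0.7, -0.3]
opening: 0.0757
```

```bash
python3 - <<'E'
from g import *
go([.5088,-.285,.166])
E
```

```text
t 2.68 ee [ 0.5089 -0.2861  0.1683] xtool [ 0.005  0.    -1.   ] jaw -1.419 q6 0.79 open 0.0757 F [ 1.   0.7 -0.3]
shift [ 2.3 -1.1 -0. ] turn 0
```

Request:
drive_tool([
  [[1,-1,0],0,52],
  [[0,0,0],0,50],
  [[0,0,0],0,48],
  [[0,0,0],0,40],
  [[0,0,0],0,40],
  [[0,0,0],0,40],
  [[0,0,0],0,40],
  [[0,0,0],0,40],
], force=20)

```text
time_s: 3.35
ee_pos: [0.51, -0.2848, 0.1703]
tool_rot: [2.68, 1.562, -0.308]
ft_force: [-0.4, -0.5, 0.2]
opening: 0.0473
```

```bash
python3 - <<'E'
from g import *
go([.5088,-.285,.196])
E
```

```text
t 3.35 ee [ 0.51   -0.2848  0.1703] xtool [ 0.009 -0.003 -1.   ] jaw -1.417 q6 0.79 open 0.0473 F [-0.4 -0.5  0.2]
shift [-25.7   0.1   1. ] turn 0
```

Request:
drive_tool([
  [[-4,0,0],0,40],
  [[-8,0,0],0,40],
  [[-14,0,0],0,40],
  [[-20,0,0],0,40],
  [[-20,0,0],0,40],
  [[-20,0,0],0,40],
  [[-20,0,0],0,40],
  [[-20,0,0],0,40],
], force=30)

```text
time_s: 4.02
ee_pos: [0.506, -0.2826, 0.2977]
tool_rot: [-1.177, 1.563, 2.118]
ft_force: [0.6, -0.7, -4.5]
opening: 0.0475
```

```bash
python3 - <<'E'
from g import *
go([.501,.027,.33])
E
```

```text
t 4.02 ee [ 0.506  -0.2826  0.2977] xtool [-0.004  0.006 -1.   ] jaw -1.417 q6 0.79 open 0.0475 F [ 0.6 -0.7 -4.5]
shift [ -30.3 -307.   -42.4] turn 0
```

Request:
drive_tool([
  [[-15,-3,0],0,40],
  [[-15,-6,-1],0,40],
  [[-3,-11,-1.5],0,40],
  [[0,-16,-2],0,40],
  [[0,-20,-3],0,40],
  [[0,-20,-3],0,40],
  [[0,-20,-3],0,40],
  [[0,-20,-3],0,40],
])

```text
time_s: 4.68
ee_pos: [0.5021, -0.1591, 0.3345]
tool_rot: [-1.08, 1.563, 2.211]
ft_force: [-0.1, -0.4, -4.9]
opening: 0.0474
```

```bash
python3 - <<'E'
from g import *
go([.501,.027,.33])
E
```

```text
t 4.68 ee [ 0.5021 -0.1591  0.3345] xtool [-0.004  0.006 -1.   ] jaw -1.421 q6 0.99 open 0.0474 F [-0.1 -0.4 -4.9]
shift [   5.6 -184.1  -26.7] turn 0
```

Request:
drive_tool([
  [[0,-20,-3],0,40],
  [[0,-20,-3],0,40],
  [[0,-20,-3],0,40],
  [[0,-20,-3],0,40],
  [[0,-20,-3],0,40],
  [[0,-20,-3],0,40],
  [[0,-20,-3],0,40],
  [[0,-14,-2],0,40],
])

```text
time_s: 5.35
ee_pos: [0.4929, 0.0151, 0.328]
tool_rot: [-0.703, 1.55, 2.592]
ft_force: [0.1, -0.3, -4.8]
opening: 0.0473
```

Request:
drive_tool([
  [[0,-9,-1],0,40],
  [[0,-5,-1],0,40],
  [[0,-2,0],0,40],
  [[0,0,0],0,40],
])

```text
time_s: 5.68
ee_pos: [0.4893, 0.0368, 0.3259]
tool_rot: [-0.64, 1.545, 2.66]
ft_force: [-0.7, -0.6, -4.3]
opening: 0.0476
```

```bash
python3 - <<'E'
from m import *
from g import *
go([.501,.027,.33])
im=cam('wrist','w3.png'); go([.501,.027,.33])
im=cam('top','t3.png')
c=big(mask(im,(0,0,150),(180,60,255),(305,240,410,300))); r=cv2.minAreaRect(c); print(cv2.boxPoints(r))
E
```

```text
t 5.68 ee [0.4893 0.0368 0.3259] xtool [-0.023  0.012 -1.   ] jaw -1.412 q6 1.34 open 0.0476 F [-0.7 -0.6 -4.3]
shift [ -4.5  11.4 -10. ] turn 0
t 5.73 ee [0.4894 0.0365 0.3259] xtool [-0.022  0.012 -1.   ] jaw -1.413 q6 1.34 open 0.0471 F [ 0.1  0.3 -4.6]
shift [-4.5 11.1 -9.9] turn 0
[[340. 266.]
 [366. 266.]
 [366. 282.]
 [340. 282.]]
```

View pics/w3.png

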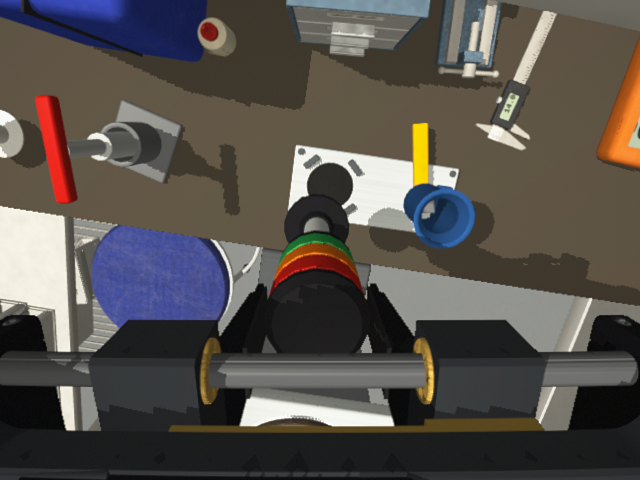

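The wrist view shows the beacon held upright, its foot at (316,220) just short of the nest disk at (330,185), with the tube at (443,215). Tool tilt is now about 0.025 rad, so I'll descend gently and watch it.

Request:
drive_tool([
  [[8,4,-5],0,40],
  [[15,5,-5],0,40],
  [[18,2,-2],0,40],
  [[18,0,0],0,40],
  [[18,0,0],0,40],
  [[18,0,0],0,40],
  [[10,0,0],0,40],
  [[4,0,0],0,40],
])

```text
time_s: 6.45
ee_pos: [0.5048, 0.0208, 0.2092]
tool_rot: [-0.659, 1.55, 2.632]
ft_force: [0.5, -0.2, -4.7]
opening: 0.0473
```

```bash
python3 - <<'E'
from g import *
go([.501,.027,.20])
E
```

```text
t 6.45 ee [0.5048 0.0208 0.2092] xtool [-0.018  0.01  -1.   ] jaw -1.421 q6 1.32 open 0.0473 F [ 0.5 -0.2 -4.7]
shift [ 9.4 -6.6  2.6] turn 0
```

```bash
python3 - <<'E'
from m import *
from g import *
go([.507,.025,.20])
im=cam('wrist')
d=.0387
print(proj(im,[[.4992,.023,d+.01],[.501,.027,.01],[.501,-.089,.125],[.536,.062,.017],[.536,-.008,.017]]))
cv2.imwrite('pics/w4.png',cv2.resize(im['color'][100:330,180:520,::-1],None,fx=2.2,fy=2.2))
E
```

```text
t 6.45 ee [0.5048 0.0208 0.2092] xtool [-0.018  0.01  -1.   ] jaw -1.421 q6 1.32 open 0.0473 F [ 0.5 -0.2 -4.7]
shift [ 9.2 -3.7 -3. ] turn 0
[[315.2317265  226.07758874]
 [312.16959283 214.28675318]
 [464.33621581 271.94980983]
 [281.33270258 175.26813326]
 [353.05833724 186.26380921]]
```

View pics/w4.png

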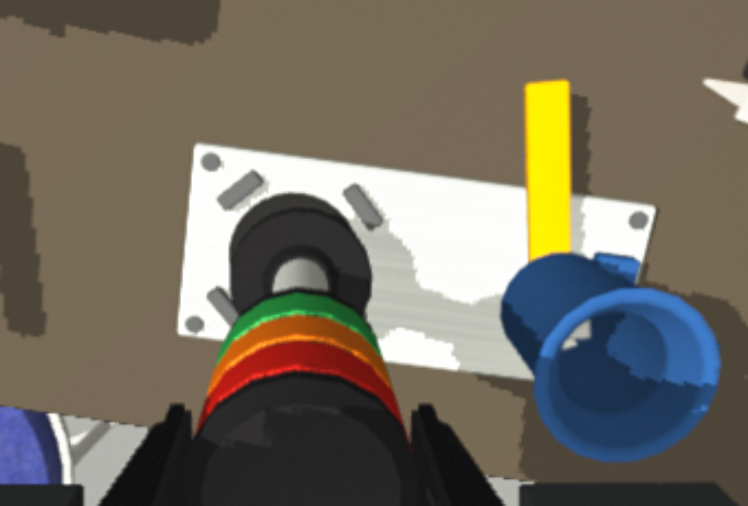

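```bash
python3 - <<'E'
from m import *
im=cam('wrist')
print(onz(im,[(316.5,194.5),(284.5,222),(348.6,222)],.0487))
B=onz(im,[(289.5,186.4),(345,193.6),(280.9,238.6)],.015); print(B,B[1:].mean(0))
print(onz(im,np.array([(195,144),(655,205),(178,334)])/2.2+[180,100],.01))
E
```

```text
[[ 0.52779502  0.0261917   0.0487    ]
 [ 0.49845613  0.05125832  0.0487    ]
 [ 0.50734546 -0.00642061  0.0487    ]]
[[ 0.52591741  0.05293532  0.015     ]
 [ 0.52714252 -0.00165894  0.015     ]
 [ 0.47206315  0.05474858  0.015     ]] [0.49960283 0.02654482 0.015     ]
[[ 0.54228785  0.07596217  0.01      ]
 [ 0.54698078 -0.13207065  0.01      ]
 [ 0.45313597  0.07392541  0.01      ]]
```

Request:
drive_tool([
  [[4,-3.8,-2.4],0,40],
  [[5,0,0],0,40],
  [[5,0,0],0,40],
  [[4,0,0],0,40],
  [[0,0,0],0,40],
])

```text
time_s: 6.97
ee_pos: [0.5083, 0.0249, 0.1926]
tool_rot: [-0.785, 1.554, 2.505]
ft_force: [-1.0, -0.8, -3.9]
opening: 0.0476
```

```bash
python3 - <<'E'
from g import *
go([.5066,.0249,.1803])
im=cam('wrist')
cv2.imwrite('pics/w5.png',cv2.resize(im['color'][130:330,220:460,::-1],None,fx=3,fy=3))
E
```

```text
t 6.97 ee [0.5083 0.0249 0.1926] xtool [-0.013  0.01  -1.   ] jaw -1.422 q6 1.33 open 0.0476 F [-1.  -0.8 -3.9]
shift [12.4 -0.1  1.6] turn 0
```

View pics/w5.png

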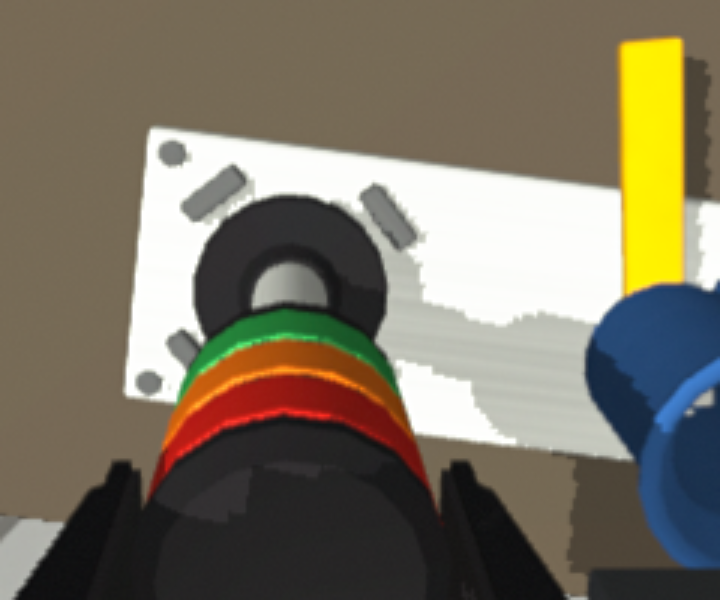

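The crop shows the foot (195–387) between the blocks, with the clamp arm aside. I'll do one numeric check before the final lowering.

```bash
python3 - <<'E'
from m import *
im=cam('wrist')
f=lambda a:np.array(a)/3+[220,130]
E=onz(im,f([(195,287),(387,287),(291,196)]),.0323);print(E)
B=onz(im,f([(213,193),(388,217),(186,350)]),.016); print(B,B[1:].mean(0))
E
```

```text
[[ 0.49989477  0.05448781  0.0323    ]
 [ 0.50875877 -0.00334422  0.0323    ]
 [ 0.53189519  0.02970187  0.0323    ]]
[[ 0.52645684  0.05365155  0.016     ]
 [ 0.52722754 -0.00157431  0.016     ]
 [ 0.4743135   0.05568225  0.016     ]] [0.50077052 0.02705397 0.016     ]
```

Request:
drive_tool([
  [[3,-1,1],0,40],
  [[3,0,0],0,40],
  [[2.5,0,0],0,40],
  [[2,0,0],0,40],
  [[1,0,0],0,40],
])

```text
time_s: 7.48
ee_pos: [0.5074, 0.026, 0.1816]
tool_rot: [-0.876, 1.556, 2.415]
ft_force: [0.3, -0.3, -3.6]
opening: 0.0474
```

```bash
python3 - <<'E'
from g import *
go([.5066,.0255,.1803])
E
```

```text
t 7.48 ee [0.5074 0.026  0.1816] xtool [-0.011  0.01  -1.   ] jaw -1.421 q6 1.33 open 0.0474 F [ 0.3 -0.3 -3.6]
shift [1.3 0.4 0.9] turn 0
```

Request:
drive_tool([
  [[1.2,0,0],0,40],
  [[1,0,0],0,40],
  [[0.5,0,0],0,40],
])

```text
time_s: 7.73
ee_pos: [0.5087, 0.0262, 0.1809]
tool_rot: [-1.127, 1.559, 2.164]
ft_force: [-0.7, 1.4, -1.6]
opening: 0.0473
```

```bash
python3 - <<'E'
from g import *
go([.5066,.0255,.1803])
E
```

```text
t 7.73 ee [0.5087 0.0262 0.1809] xtool [-0.007  0.01  -1.   ] jaw -1.422 q6 1.33 open 0.0473 F [-0.7  1.4 -1.6]
shift [0.6 0.4 2.2] turn 0
```

Request:
drive_tool([
  [[1,0,0],0,40],
  [[0.6,0,0],0,40],
], force=12)

```text
time_s: 7.9
ee_pos: [0.5097, 0.0263, 0.1809]
tool_rot: [-1.407, 1.561, 1.883]
ft_force: [-1.4, 0.5, 3.5]
opening: 0.0476
```

```bash
python3 - <<'E'
from g import *
go([.5066,.0255,.1803])
E
```

```text
t 7.9 ee [0.5097 0.0263 0.1809] xtool [-0.003  0.01  -1.   ] jaw -1.422 q6 1.33 open 0.0476 F [-1.4  0.5  3.5]
shift [0.6 0.3 3.2] turn 0
```

Request:
drive_tool([
  [[0,0,0],0,50],
  [[0,0,0],0,55],
  [[0,0,0],0,65],
  [[0,0,0],0,80],
  [[0,0,0],0,95],
  [[0,0,0],0,95],
  [[0,0,0],0,95],
  [[0,0,0],0,95],
])

```text
time_s: 8.57
ee_pos: [0.5104, 0.026, 0.1812]
tool_rot: [-1.582, 1.561, 1.709]
ft_force: [-0.1, 0.3, -0.1]
opening: 0.0895
```

```bash
python3 - <<'E'
from m import *
from g import *
go([.5066,.0255,.28])
im=cam('wrist'); print(proj(im,[[.501,.027,.2],[.501,.027,.02]]))
cv2.imwrite('pics/w6.png',cv2.resize(im['color'][130:380,200:460,::-1],None,fx=2.4,fy=2.4))
E
```

```text
t 8.57 ee [0.5104 0.026  0.1812] xtool [-0.001  0.009 -1.   ] jaw -1.422 q6 1.33 open 0.0895 F [-0.1  0.3 -0.1]
shift [-98.8  -1.    3.8] turn 0
[[310.87992256 327.56437398]
 [315.37436464 232.98441264]]
```

View pics/w6.png

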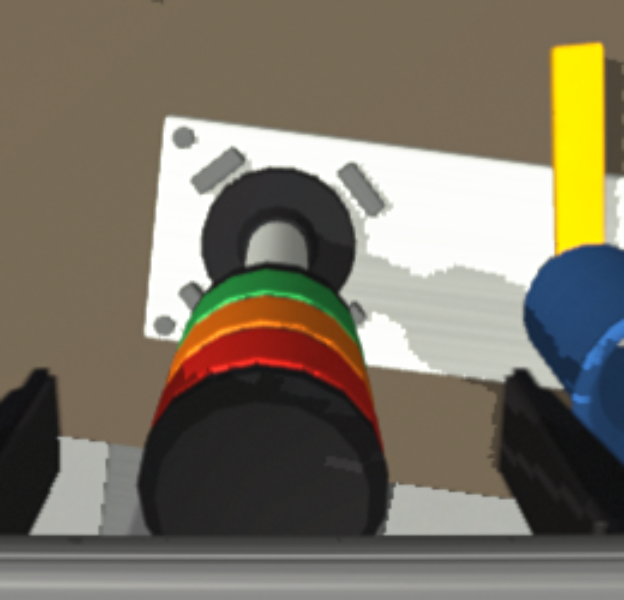

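The beacon stands free between the four blocks, foot centre at about (316,232) against a predicted (315,233). Next I'll go up and over to the key.

Request:
drive_tool([
  [[-25,0,0],0,95],
  [[-35,0,0],0,95],
  [[-38,0,0],0,95],
  [[-20,-20,0],0,95],
  [[0,-36,-5],0,95],
  [[0,-36,-5],0,95],
  [[0,-36,-5],0,95],
  [[0,-36,-5],0,95],
])

```text
time_s: 9.28
ee_pos: [0.5064, 0.1905, 0.3074]
tool_rot: [-1.591, 1.561, 1.69]
ft_force: [0.4, -0.3, -0.7]
opening: 0.0952
```

Request:
drive_tool([
  [[0,-36,-5],0,95],
  [[0,-25,-5],0,95],
  [[0,0,0],0,95],
  [[0,0,0],0,95],
])

```text
time_s: 9.62
ee_pos: [0.5062, 0.2616, 0.3079]
tool_rot: [-1.631, 1.56, 1.656]
ft_force: [-0.6, -0.6, -0.4]
opening: 0.0949
```

```bash
python3 - <<'E'
from m import *
from g import *
go([.517,.27,.27],-1.397)
im=cam('wrist','w7.png'); im=cam('wrist')
z=.18
m=cv2.bitwise_or(mask(im,(0,150,90),(6,255,255),(0,0,640,310)),mask(im,(174,150,90),(180,255,255),(0,0,640,310)))
for c in cv2.findContours(m,cv2.RETR_EXTERNAL,cv2.CHAIN_APPROX_NONE)[0]:
    if cv2.contourArea(c)>150:
        r=cv2.minAreaRect(c); print(np.round(r[0]),r[1:],np.round(onz(im,[r[0]],z),4),np.round(onz(im,cv2.boxPoints(r),z),4).tolist())
E
```

```text
t 9.62 ee [0.5062 0.2616 0.3079] xtool [-0.001  0.011 -1.   ] jaw -1.425 q6 1.78 open 0.0949 F [-0.6 -0.6 -0.4]
shift [ 38.   -6.4 -11.9] turn -0.028
[582. 270.] ((33.45183563232422, 60.3543701171875), 40.91438674926758) [[0.5069 0.0317 0.18  ]] [[0.4922, 0.0564, 0.18], [0.5367, 0.0358, 0.18], [0.5214, 0.0071, 0.18], [0.4755, 0.0272, 0.18]]
[309. 217.] ((106.364013671875, 17.184608459472656), 88.15238952636719) [[0.5181 0.2701 0.18  ]] [[0.5591, 0.2842, 0.18], [0.5615, 0.2708, 0.18], [0.4737, 0.255, 0.18], [0.471, 0.2695, 0.18]]
```

View pics/w7.png

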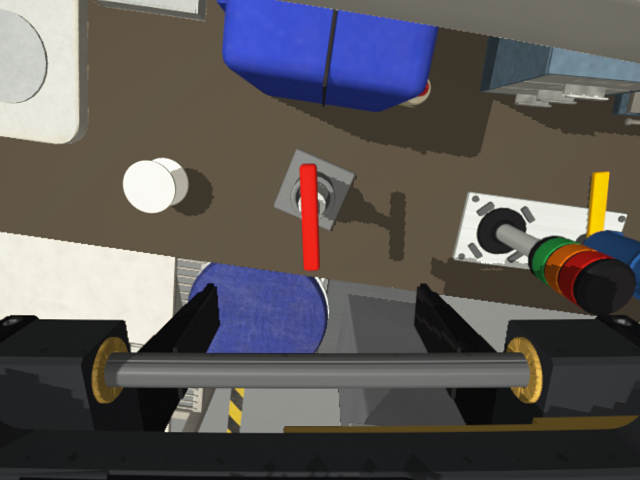

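Request:
drive_tool([
  [[0,-7,-6],-0.026,95],
  [[20,0,-6],0,95],
  [[25,0,0],0,80],
  [[25,0,0],0,70],
  [[20,0,0],0,60],
  [[8,0,0],0,50],
  [[0,0,0],0,50],
])

```text
time_s: 10.3
ee_pos: [0.5222, 0.2659, 0.2089]
tool_rot: [-2.095, 1.557, 1.216]
ft_force: [0.8, -0.3, 0.1]
opening: 0.067
```

```bash
python3 - <<'E'
from m import *
from g import *
go([.518,.27,.191],-1.399)
im=cam('wrist')
m=cv2.bitwise_or(mask(im,(0,150,90),(6,255,255),(200,0,450,353)),mask(im,(174,150,90),(180,255,255),(200,0,450,353)))
c=big(m);r=cv2.minAreaRect(c); print(r,np.round(onz(im,cv2.boxPoints(r),.18),4).tolist())
E
```

```text
t 10.3 ee [0.5222 0.2659 0.2089] xtool [ 0.005  0.013 -1.   ] jaw -1.401 q6 1.75 open 0.067 F [ 0.8 -0.3  0.1]
shift [18.  -4.6  3.6] turn -0.002
((308.5400390625, 276.9832763671875), (144.22317504882812, 23.883989334106445), 89.0759506225586) [[0.5605, 0.2845, 0.18], [0.563, 0.2715, 0.18], [0.4743, 0.2546, 0.18], [0.4714, 0.2692, 0.18]]
```

Request:
drive_tool([
  [[8,-4.5,3.5],0,50],
  [[8,0,0],0,40],
  [[2,0,0],0,35],
  [[0,0,0],0,30],
])

```text
time_s: 10.68
ee_pos: [0.5198, 0.2704, 0.1938]
tool_rot: [-2.359, 1.552, 0.952]
ft_force: [-0.4, 0.7, 0.2]
opening: 0.0361
```

```bash
python3 - <<'E'
from g import *
go([.5178,.27,.191],-1.395)
E
```

```text
t 10.68 ee [0.5198 0.2704 0.1938] xtool [ 0.011  0.015 -1.   ] jaw -1.402 q6 1.76 open 0.0361 F [-0.4  0.7  0.2]
shift [2.8 0.1 2.1] turn -0.007
```

Request:
drive_tool([
  [[2.5,0,2],0,25],
  [[0,0,0],0,18],
  [[0,0,0],0,10],
  [[0,0,0],0,5],
  [[0,0,0],0,5],
  [[0,0,0],0,5],
  [[0,0,0],0,5],
], force=50)

```text
time_s: 11.27
ee_pos: [0.5181, 0.2705, 0.1928]
tool_rot: [-2.435, 1.55, 0.877]
ft_force: [0.4, -0.6, -0.8]
opening: 0.0053
```

```bash
python3 - <<'E'
from g import *
go([.501,-.089,.31],-1.33)
E
```

```text
t 11.27 ee [0.5181 0.2705 0.1928] xtool [ 0.013  0.016 -1.   ] jaw -1.401 q6 1.76 open 0.0053 F [ 0.4 -0.6 -0.8]
shift [-123.2  349.9   75.8] turn -0.071
```

The jaws closed to 5 mm, so they missed the bar. I'll look before moving again.

```bash
python3 - <<'E'
from h import *
a=cam('wrist')['color'][150:390,180:460,::-1]; im=cam('top'); b=im['color'][200:320,150:310,::-1]
cv2.imwrite('pics/x8.png',np.hstack([cv2.resize(a,(560,480)),cv2.resize(b,(240,180)).repeat(1,0) if 0 else cv2.copyMakeBorder(cv2.resize(b,(240,180)),0,300,0,0,0)]))
E
```

```text
(no output)
```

View pics/x8.png

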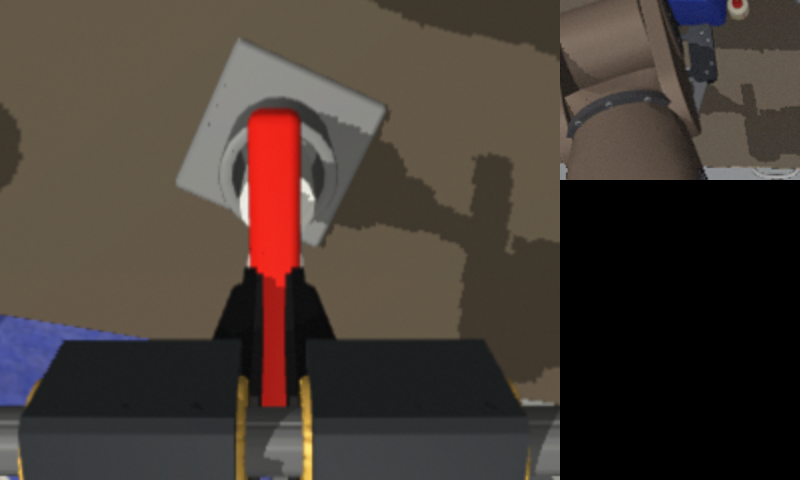

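```bash
python3 - <<'E'
from g import *
print(arm.tip_reach,[a for a in dir(arm) if a[0]!='_'])
s,R,e=st(); print(s['tau'],s['opening'])
im=cam('wrist')
y=R[:,1]
# full-image pixels of finger features seen: front edges at (302.5..311),(322..331), row 285
P=[e+.025*R[:,0], e+.025*R[:,0]+.01*R[:,2], e+.025*R[:,0]-.01*R[:,2], e, e-.01*R[:,2], [.518,.27,.18]]
print(np.round(proj(im,P)))
E
```

```text
0.025 ['PlanningError', 'get_image', 'sense', 'sign_off', 'tip_reach']
[ 5.86708382e-03 -5.65015876e+01 -2.47135788e+01  4.25897562e-02
 -1.39019312e-01 -9.09528771e-04] 0.00490380968989035
[[316. 276.]
 [316. 293.]
 [316. 260.]
 [316. 294.]
 [316. 276.]
 [318. 285.]]
```

```bash
python3 - <<'E'
from g import *
s,R,e=st(); im=cam('wrist'); print(K(im)[0,0],im['D'])
for tx in (0,.012,.025,.04):
  for tz in (-.02,-.01,0,.01):
    print(tx,tz,np.round(proj(im,[e+R@[tx,-.0475,tz],e+R@[tx,.0475,tz],e+R@[tx,.0595,tz]])).tolist())
E
```

```text
385.15006517558703 [-0.03216793  0.          0.          0.          0.        ]
0 -0.02 [[221.0, 257.0], [412.0, 257.0], [435.0, 257.0]]
0 -0.01 [[222.0, 275.0], [410.0, 275.0], [434.0, 275.0]]
0 0 [[224.0, 294.0], [409.0, 294.0], [432.0, 294.0]]
0 0.01 [[225.0, 311.0], [407.0, 311.0], [430.0, 311.0]]
0.012 -0.02 [[226.0, 250.0], [406.0, 250.0], [429.0, 250.0]]
0.012 -0.01 [[228.0, 268.0], [405.0, 268.0], [427.0, 268.0]]
0.012 0 [[229.0, 285.0], [404.0, 285.0], [426.0, 285.0]]
0.012 0.01 [[230.0, 302.0], [403.0, 302.0], [424.0, 302.0]]
0.025 -0.02 [[232.0, 243.0], [401.0, 243.0], [422.0, 243.0]]
0.025 -0.01 [[233.0, 260.0], [400.0, 260.0], [421.0, 260.0]]
0.025 0 [[234.0, 276.0], [399.0, 276.0], [420.0, 276.0]]
0.025 0.01 [[235.0, 292.0], [398.0, 292.0], [418.0, 292.0]]
0.04 -0.02 [[237.0, 236.0], [396.0, 236.0], [416.0, 236.0]]
0.04 -0.01 [[238.0, 252.0], [395.0, 252.0], [415.0, 252.0]]
0.04 0 [[239.0, 268.0], [394.0, 268.0], [413.0, 268.0]]
0.04 0.01 [[240.0, 283.0], [393.0, 283.0], [412.0, 283.0]]
```

The bar shows between the finger ends, and the visible tips project about 12 mm higher than the nominal tip, level with the bar top. The grasp was simply too high, so I'll open, go 15 mm lower and close again.

Request:
drive_tool([
  [[-3,0,0],0,50],
  [[0,0,0],0,50],
  [[0,0,0],0,50],
  [[0,0,0],0,50],
  [[0,0,0],0,50],
  [[7,0,0],0,50],
  [[7,0,0],0,50],
  [[5,0,0],0,50],
])

```text
time_s: 12.13
ee_pos: [0.5187, 0.2709, 0.1764]
tool_rot: [-2.474, 1.548, 0.838]
ft_force: [-0.2, -0.8, 1.1]
opening: 0.0486
```

```bash
python3 - <<'E'
from m import *
from g import *
go([.5178,.27,.177],-1.395)
im=cam('wrist')
m=cv2.bitwise_or(mask(im,(0,150,90),(6,255,255),(200,0,450,353)),mask(im,(174,150,90),(180,255,255),(200,0,450,353)))
c=big(m)[:,0,:].astype(float);c=c[c[:,1]<330];c=big(m);print(cv2.boundingRect(c)); r=cv2.minAreaRect(c); print(np.round(onz(im,cv2.boxPoints(r),.18),4).tolist())
E
```

```text
t 12.13 ee [0.5187 0.2709 0.1764] xtool [ 0.015  0.017 -1.   ] jaw -1.401 q6 1.76 open 0.0486 F [-0.2 -0.8  1.1]
shift [-0.6  0.7  1. ] turn -0.006
(303, 210, 29, 143)
[[0.561, 0.2845, 0.18], [0.5633, 0.2715, 0.18], [0.4891, 0.2579, 0.18], [0.4865, 0.2724, 0.18]]
```

Request:
drive_tool([
  [[0,0.7,1],0,30],
  [[0,0,0],0,20],
  [[0,0,0],0,10],
  [[0,0,0],0,3],
  [[0,0,0],0,3],
  [[0,0,0],0,3],
  [[0,0,0],0,3],
  [[0,0,0],0,3],
], force=50)

```text
time_s: 12.85
ee_pos: [0.5173, 0.2698, 0.1747]
tool_rot: [-2.413, 1.551, 0.898]
ft_force: [0.0, 0.4, -0.1]
opening: 0.0051
```

```bash
python3 - <<'E'
from m import *
from g import *
go([.5178,.27,.177],-1.395)
im=cam('wrist')
E
```

```text
t 12.85 ee [0.5173 0.2698 0.1747] xtool [ 0.013  0.016 -1.   ] jaw -1.401 q6 1.76 open 0.0051 F [ 0.   0.4 -0.1]
shift [-2.3 -0.2 -0.6] turn -0.006
```

Request:
drive_tool([
  [[0,0,0],0,0],
  [[0,0,0],0,0],
  [[0,0,0],0,0],
])

```text
time_s: 13.15
ee_pos: [0.5173, 0.2698, 0.1748]
tool_rot: [-2.42, 1.551, 0.892]
ft_force: [-0.1, -0.3, -0.1]
opening: 0.0
```

```bash
python3 - <<'E'
from m import *
from g import *
go([.5178,.27,.177],-1.395)
im=cam('wrist');hsv=cv2.cvtColor(im['color'],cv2.COLOR_RGB2HSV)
for v in range(196,356,6):
    print(v,''.join('R' if (h<8 or h>172) and s>140 and V>90 else 'r' if (h<8 or h>172) and s>140 else '#' if V<45 else 'g' if s<60 and V>80 else '.' for h,s,V in hsv[v,280:360].astype(int)))
E
```

```text
t 13.15 ee [0.5173 0.2698 0.1748] xtool [ 0.013  0.016 -1.   ] jaw -1.401 q6 1.76 open 0.0 F [-0.1 -0.3 -0.1]
shift [-2.1 -0.2 -0.5] turn -0.006
196 ....ggggggggggggggggggggggggggggggggggggggggggggggggggggggggggggggggggggggggggg.
202 ..gggggggggggggggggggggggggggg..................gggggggggggggggggggggggggggggggg
208 ggggggggggggggggggggggggg.RRRRRRRRRRRRRRRRRRR.............gggggggggggggggggggggg
214 gggggggggggggggggggggRRRRRRRRRRRRRRRRRRRRRRRRRRRR.gg...........ggggggggggggggggg
220 gggggggggggggggggggggRRRRRRRRRRRRRRRRRRRRRRRRRRRRRggggggggggg....ggggggggggggggg
226 gggggggggggggggggggg.RRRRRRRRRRRRRRRRRRRRRRRRRRRRRggggggggggggggg..ggggggggggggg
232 gggggggggggggggg....gRRRRRRRRRRRRRRRRRRRRRRRRRRRRRggggggg...gggggggggggggggggggg
238 gggggggggggggg.......RRRRRRRRRRRRRRRRRRRRRRRRRRRRRggggg........gggggg.ggggggggg.
244 gggggggggggggg.....ggRRRRRRRRRRRRRRRRRRRRRRRRRRRR.ggg.gg.......gggggg.gggggg....
250 gggggggggggggggg..ggg.RRRRRRRRRRRRRRRRRRRRRRRRRRR.ggggggg.....ggggggggggg.......
256 .....gggggggggggggggg.RRRRRRRRRRRRRRRRRRRRRRRRRRRRgggggggggggggggggggg..........
262 ...............g
[... 639 characters left out ...]
....................
310 ................####################RR####################......................
316 .............#######################RR#######################...................
322 ####################################RR##########################################
328 ####################################RR##########################################
334 ####################################RR##########################################
340 #############################.....##RR##.....###################################
346 #############################.....##RR##.....###################################
352 #############################.......RR........##################################
```

The jaws reach 0 mm with the tool at this height and no contact force. Row 285 and the 201 px spread at 95 mm opening put the visible fingertips about 40 mm higher than the nominal tip reach. I'll open, go about 28 mm lower while watching the force, then close.

Request:
drive_tool([
  [[-3,0,0],0,50],
  [[0,0,0],0,50],
  [[0,0,0],0,50],
  [[0,0,0],0,50],
  [[0,0,0],0,50],
  [[0,0,0],0,50],
  [[0,0,0],0,50],
  [[0,0,0],0,50],
])

```text
time_s: 13.87
ee_pos: [0.5173, 0.2698, 0.1782]
tool_rot: [-2.422, 1.55, 0.889]
ft_force: [-0.9, 0.0, 0.4]
opening: 0.047
```

Request:
drive_tool([
  [[7,0,0],0,50],
  [[7,0,0],0,50],
  [[7,0,0],0,50],
  [[5,0,0],0,50],
])

```text
time_s: 14.2
ee_pos: [0.5179, 0.2703, 0.1506]
tool_rot: [-2.456, 1.549, 0.856]
ft_force: [0.3, 0.2, 0.0]
opening: 0.0502
```

```bash
python3 - <<'E'
from m import *
from g import *
go([.5173,.27,.147],-1.395)
im=cam('wrist');hsv=cv2.cvtColor(im['color'],cv2.COLOR_RGB2HSV)
for v in range(190,356,6):
    print(v,''.join('R' if (h<8 or h>172) and s>140 and V>90 else 'r' if (h<8 or h>172) and s>140 else '#' if V<45 else 'g' if s<60 and V>80 else '.' for h,s,V in hsv[v,240:400:2].astype(int)))
E
```

```text
t 14.2 ee [0.5179 0.2703 0.1506] xtool [ 0.014  0.016 -1.   ] jaw -1.401 q6 1.76 open 0.0502 F [0.3 0.2 0. ]
shift [3.6 0.2 0.7] turn -0.006
190 ........................ggggggggggggggggggggggggg...............................
196 ......................gggggggggggggggggggggggggggggggggg........................
202 .....................ggggggggggggggggggggggggggggggggggggggggg..................
208 ....................ggggggggggggggggggggggg..gggggggggggggggggggggggg...........
214 ..................gggggggggggggggggggggggggg......gggggggggggggggggggg..........
220 .................ggggggggggggggRRRRRRRRRRRRRRg......gggggggggggggggg............
226 ................ggggggggggggggRRRRRRRRRRRRRRRRggggg..gggggggggggggg.............
232 ...............gggggggggggggg.RRRRRRRRRRRRRRRRggggggg.ggggggggggg...............
238 .............ggggggggggggggg..RRRRRRRRRRRRRRRRgggggggggggggggggg................
244 ............ggggggggggggggg...RRRRRRRRRRRRRRRRggg...gggggggggg..................
250 ...........gggggggggggggggg...RRRRRRRRRRRRRRRRggg....gggggggg...................
256 ............gggggggg
[... 720 characters left out ...]
.....#############..
310 #############.................RRRRRRRRRRRRRRRRg..................###############
316 #############.................RRRRRRRRRRRRRRRRg..................###############
322 #############.................RRRRRRRRRRRRRRRR...................###############
328 ############..................RRRRRRRRRRRRRRRR...................###############
334 ############...................RRRRRRRRRRRRRRR....................##############
340 ###########....................RRRRRRRRRRRRRRR.....................#############
346 ##########.................ggg.RRRRRRRRRRRRRRR.....................#############
352 ..#######......................RRRRRRRRRRRRRRRgg....................#######...##
```

Request:
drive_tool([
  [[2,0,0.5],0,35],
  [[0,0,0],0,20],
  [[0,0,0],0,10],
  [[0,0,0],0,5],
  [[0,0,0],0,5],
  [[0,0,0],0,5],
  [[0,0,0],0,5],
  [[0,0,0],0,5],
], force=50)

```text
time_s: 14.92
ee_pos: [0.5168, 0.27, 0.1467]
tool_rot: [-2.386, 1.552, 0.925]
ft_force: [0.4, 0.1, -2.6]
opening: 0.0141
```

Request:
drive_tool([
  [[0,0,0],0,5],
  [[0,0,0],0,5],
  [[0,0,0],0,5],
])

```text
time_s: 15.17
ee_pos: [0.5167, 0.27, 0.1467]
tool_rot: [-2.382, 1.552, 0.929]
ft_force: [0.4, 0.6, -1.1]
opening: 0.0146
```

```bash
python3 - <<'E'
from m import *
from g import *
go([.5173,.27,.147],-1.395)
E
```

```text
t 15.17 ee [0.5167 0.27   0.1467] xtool [ 0.011  0.015 -1.   ] jaw -1.401 q6 1.76 open 0.0146 F [ 0.4  0.6 -1.1]
shift [-0.3  0.1 -0.6] turn -0.006
```

The key bar is gripped at 14.5 mm opening. I'll lift it high enough to pass over the beacon.

Request:
drive_tool([
  [[-12,0,0],0,5],
  [[-22,0,0],0,5],
  [[-32,0,0],0,5],
  [[-35,0,4],0,5],
  [[-35,0,6],0,5],
  [[-35,0,6],0,5],
  [[-35,0,6],0,5],
  [[-28,0,4],0,5],
])

```text
time_s: 15.83
ee_pos: [0.4856, 0.2607, 0.3824]
tool_rot: [-1.28, 1.561, 2.031]
ft_force: [0.7, 0.7, -2.6]
opening: 0.0143
```

```bash
python3 - <<'E'
from m import *
from g import *
go([.495,-.089,.375],-1.33)
E
```

```text
t 15.83 ee [0.4856 0.2607 0.3824] xtool [-0.005  0.009 -1.   ] jaw -1.402 q6 1.77 open 0.0143 F [ 0.7  0.7 -2.6]
shift [  4.2 346.4  49.6] turn -0.072
```

Request:
drive_tool([
  [[0,10,1],0,5],
  [[0,20,2],0,5],
  [[0,28,4],0,5],
  [[0,32,4],0,5],
  [[0,32,4],0,5],
  [[0,32,4],0,5],
  [[0,32,4],0,5],
  [[0,32,4],0,5],
])

```text
time_s: 16.5
ee_pos: [0.4944, 0.0365, 0.3819]
tool_rot: [-1.87, 1.557, 1.45]
ft_force: [1.1, 0.4, -2.7]
opening: 0.0143
```

```bash
python3 - <<'E'
from m import *
from g import *
go([.501,-.089,.31],-1.33)
E
```

```text
t 16.5 ee [0.4944 0.0365 0.3819] xtool [ 0.002  0.014 -1.   ] jaw -1.392 q6 1.32 open 0.0143 F [ 1.1  0.4 -2.7]
shift [ 70.2 125.6  16.1] turn -0.062
```

Request:
drive_tool([
  [[0,32,4],0,5],
  [[0,30,4],0,5],
  [[0,25,3],0,5],
  [[0,16,2],-0.03,5],
  [[0,9,1],-0.03,5],
  [[0,3,0],0,5],
  [[0,0,0],0,5],
])

```text
time_s: 17.08
ee_pos: [0.4982, -0.0927, 0.3734]
tool_rot: [-1.336, 1.555, 2.037]
ft_force: [0.6, 0.5, -2.3]
opening: 0.0144
```

```bash
python3 - <<'E'
from m import *
from g import *
go([.501,-.089,.31],-1.33)
E
```

```text
t 17.08 ee [ 0.4982 -0.0927  0.3734] xtool [-0.007  0.014 -1.   ] jaw -1.339 q6 1.02 open 0.0144 F [ 0.6  0.5 -2.3]
shift [63.4 -2.  -3.8] turn -0.009
```

Request:
drive_tool([
  [[8,-3,-5],0,5],
  [[16,0,0],0,5],
  [[18,0,0],0,5],
  [[16,0,0],0,5],
  [[8,0,0],0,5],
  [[0,0,0],0,5],
])

```text
time_s: 17.58
ee_pos: [0.5022, -0.0822, 0.3015]
tool_rot: [-1.335, 1.553, 2.038]
ft_force: [0.5, -0.2, -3.0]
opening: 0.0144
```

```bash
python3 - <<'E'
from m import *
from g import *
go([.501,-.089,.28],-1.33)
w=cam('wrist'); s=cam('scene')
print('scene tube',proj(s,[[.501,-.089,.125]]),'wrist tube',proj(w,[[.501,-.089,.125]]))
e=st()[2]; print(proj(s,[e,[.501,-.089,e[2]-.139]]),proj(w,[e,[.501,-.089,e[2]-.139]]))
a=cv2.resize(w['color'][150:390,160:460,::-1],(500,400)); u,v=np.round(proj(s,[[.501,-.089,.16]])[0]).astype(int)
b=cv2.resize(s['color'][v-60:v+60,u-45:u+45,::-1],(300,400)); print('crop scene origin',u-45,v-60)
cv2.imwrite('pics/k9.png',np.hstack([a,b]))
E
```

```text
t 17.58 ee [ 0.5022 -0.0822  0.3015] xtool [-0.008  0.016 -1.   ] jaw -1.34 q6 1.04 open 0.0144 F [ 0.5 -0.2 -3. ]
shift [21.4  6.7  2.7] turn -0.01
scene tube [[398.53465159 211.39556302]] wrist tube [[326.19091018 221.77772949]]
[[404.81543035 158.32604378]
 [400.31176819 200.44902462]] [[317.49372954 294.42082992]
 [326.53788435 232.098237  ]]
crop scene origin 355 142
```

View pics/k9.png

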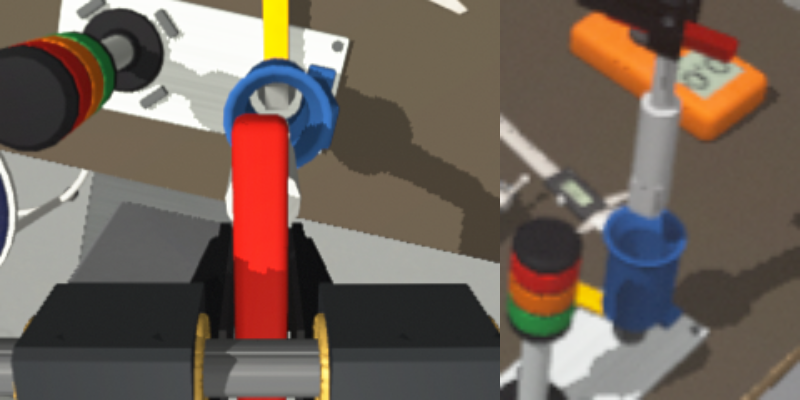

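The left panel shows the key's socket end near the tube mouth, mouth centre at about crop (280,112) and socket end at (275,98). The right panel (scene) shows the socket directly above the tube and slightly left of the mouth centre. I'll get pixel profiles for numbers.

```bash
python3 - <<'E'
from m import *
from g import *
def asc(im,u0,u1,v0,v1,st):
    hsv=cv2.cvtColor(im['color'],cv2.COLOR_RGB2HSV)
    for v in range(v0,v1,st):
        print(v,''.join('R' if (h<8 or h>172) and s>140 else 'B' if 100<h<132 and s>100 else '#' if V<45 else 'g' if s<45 and V>110 else 'd' if s<45 else '.' for h,s,V in hsv[v,u0:u1].astype(int)))
w=cam('wrist'); asc(w,288,372,184,256,4)
s=cam('scene'); asc(s,375,430,160,250,3)
E
```

```text
184 ggggggggggggggggggggggggggggg................gggggggggggggggggggggggggggggggggg.....
188 ggggggggggggggggggggggggggg.BBBBBBBBBBBBBBBBBBB.gggggggggggggggggggggggggggggg......
192 gggggggggggggggggggggg.BBBBBBBBBBBBBBBBBBBBBBBBBBBBBBgggdBBBBBBBBBBBBBB.ggggg.......
196 gggggggggggggggggg.BBBBBBBBBBBBBBBBBBBBBBBBBBBBBBBBBBBBBBBBBBBBBBBBBBBBB.ggg........
200 ggggggggggggg.BBBBBBBBBBBBBBBBBBB..dddddd..BBBBBBBBBBBBBBBBBBBBBBBBBBBBgggg.........
204 gggggggggg.BBBBBBBBBBBBB.gddddgggggggggggggddddddg.BBBBBBBBBBBBBBBBBBBgggg..........
208 gggggggg.BBBBBBBBBBBB.gggggddddgggggggggggggddddgggggBBBBBBBBBBBBBBBBBB.g...........
212 gggggggBBBBBBBBBBBBBBBgggggggddggggggggggggggdggggggBBBBBBBBBBBBBBBBBBBBB...........
216 ggggggBBBBBBBBBBBBBBBBBBdggggggggggggggggggggggggg.BBBBBBBBBBBBBBBBBBBBBBBB.........
220 ggggg.BBBBBBB.RRRRRRRRRRRRRRRRRRRRRRRRRRR..ggg.BBBBBBBBBBBBBBBBBBBBBBBBBBB..........
224 ggggg.BBBBBBRRRRRRRRRRRRRRRRRRRRRRRRRRRRRRRR..BBBBBBBBBBBBBBBBBBBBBBBBBBB...........
228 gggggg.BBBBRRRRRRRRRRRRRRRRRRRRRRRRRRRRRRRRRRdBBBBBBBBBBBBBBBBBBBBBBBBBB............
232 .......BBB.RRRRRRRRRRRRRRRRR
[... 1601 characters left out ...]
BBBBBBBBBBBBBBBBBBBBBd..................
217 dddd........dBBBBBBBBBBBBBBBBBBBBBBd...................
220 dd.R.......d.BBBBBBBBBBBBBBBBBBBB......................
223 RRRR.......dBBBBBBBBBBBBBBBBBBBBBd.....................
226 RR........d.BBBBBBBBBBBBBBBBBBBB.......................
229 ............BBBBBBBBBBBBBBBBBBBBd......................
232 ...........BBBBBBBBBBBBBBBBBBBB.d......................
235 ..ggggg.....BBBBBBBBBBBBBBBBBBBBBB.d...................
238 .gggggggggggggBBBBBBBBBBBBBBBBBB.gggggdd...............
241 ggggggggggggggdddd.....dggggggggggggggddggg............
244 ggggggggggggggggddddddggggggggggggggggggd..............
247 gggggggggggggggggggggggggggggggggggggdd................
```

```bash
python3 - <<'E'
from m import *
from g import *
w=cam('wrist'); s=cam('scene')
print('tube w',onz(w,[(327.7,218.5)],.125),'key w',onz(w,[(325.3,214.5)],.1625))
print(proj(s,[[.501,-.089,.125],[.501,-.089,.1625]]), np.linalg.norm(np.array(s['T'])[:3,3]-[.5,-.09,.15]))
go([.501,-.089,.28],-1.34)
E
```

```text
tube w [[ 0.50549579 -0.09104083  0.125     ]] key w [[ 0.51620995 -0.08578898  0.1625    ]]
[[398.53465159 211.39556302]
 [400.22775957 200.96709232]] 1.3089812447282507
t 17.88 ee [ 0.503  -0.0834  0.3042] xtool [-0.004  0.014 -1.   ] jaw -1.34 q6 1.04 open 0.0143 F [ 0.2 -0.3 -3.2]
shift [24.2  5.4  3.3] turn -0.0
```

```bash
python3 - <<'E'
from m import *
from g import *
s=cam('scene'); w=cam('wrist')
print('scene: key end',onz(s,[(399.9,201.6)],.164),'tube',onz(s,[(398.2,211.5)],.125))
# two-ray closest point of key end
o1,d1=ray(s,[(399.9,201.6)]);o2,d2=ray(w,[(325.3,214.5)]);d1,d2=d1[0],d2[0]
t=np.linalg.lstsq(np.c_[d1,-d2],o2-o1,rcond=None)[0];print(o1+d1*t[0],o2+d2*t[1])
# refine tube mouth: blue extents in scene
m=mask(s,(100,100,30),(132,255,255),(375,195,425,245));print(cv2.boundingRect(big(m)))
# bar from wrist
m=cv2.bitwise_or(mask(w,(0,150,90),(6,255,255),(270,0,370,353)),mask(w,(174,150,90),(180,255,255),(270,0,370,353)))
r=cv2.minAreaRect(big(m));zb=st()[2][2]-.1467+.18;P=onz(w,cv2.boxPoints(r),zb);print('bar z',zb,P.round(4).tolist())
go([.501,-.089,.28],-1.34)
E
```

```text
scene: key end [[ 0.49944473 -0.08560842  0.164     ]] tube [[ 0.50136382 -0.08814631  0.125     ]]
[ 0.50534058 -0.09473674  0.15267258] [ 0.51368759 -0.08673035  0.15056512]
(386, 204, 25, 37)
bar z 0.3373189656341702 [[0.4882, -0.0795, 0.3373], [0.547, -0.0665, 0.3373], [0.5501, -0.0792, 0.3373], [0.4917, -0.0936, 0.3373]]
t 17.98 ee [ 0.5029 -0.0834  0.304 ] xtool [-0.004  0.014 -1.   ] jaw -1.34 q6 1.03 open 0.0145 F [ 0.6  0.2 -2.6]
shift [23.9  5.3  3.1] turn -0.0
```

Request:
drive_tool([
  [[8,4,1],0,5],
  [[10,0,0],0,5],
  [[10,0,0],0,5],
  [[10,0,0],0,5],
  [[8,0,0],0,5],
])

```text
time_s: 18.4
ee_pos: [0.5031, -0.0881, 0.2557]
tool_rot: [-1.796, 1.558, 1.575]
ft_force: [-0.6, -0.1, -2.7]
opening: 0.014
```

```bash
python3 - <<'E'
from m import *
from g import *
go([.503,-.0875,.24],-1.34)
E
```

```text
t 18.4 ee [ 0.5031 -0.0881  0.2557] xtool [-0.     0.013 -1.   ] jaw -1.341 q6 1.03 open 0.014 F [-0.6 -0.1 -2.7]
shift [15.7 -0.4 -0. ] turn -0.001
```

Request:
drive_tool([
  [[6,0,0],0,5],
  [[6,0,0],0,5],
  [[6,0,0],0,5],
  [[6,0,0],0,5],
])

```text
time_s: 18.73
ee_pos: [0.5025, -0.088, 0.228]
tool_rot: [-1.657, 1.557, 1.713]
ft_force: [-0.3, -0.1, -1.1]
opening: 0.0146
```

```bash
python3 - <<'E'
from m import *
from g import *
go([.5025,-.0885,.21],-1.34)
E
```

```text
t 18.73 ee [ 0.5025 -0.088   0.228 ] xtool [-0.002  0.014 -1.   ] jaw -1.342 q6 1.03 open 0.0146 F [-0.3 -0.1 -1.1]
shift [18.   0.7  0.2] turn -0.002
```

Request:
drive_tool([
  [[5,0,0],0,5],
  [[5,0,0],0,5],
  [[5,0,0],0,5],
  [[4,0,0],0,5],
])

```text
time_s: 19.07
ee_pos: [0.5026, -0.0877, 0.2068]
tool_rot: [-1.669, 1.557, 1.701]
ft_force: [-0.4, 0.3, -1.7]
opening: 0.0144
```

```bash
python3 - <<'E'
from m import *
from g import *
go([.5025,-.0885,.178],-1.34)
E
```

```text
t 19.07 ee [ 0.5026 -0.0877  0.2068] xtool [-0.002  0.013 -1.   ] jaw -1.342 q6 1.02 open 0.0144 F [-0.4  0.3 -1.7]
shift [28.8  1.1  0.3] turn -0.002
```

Request:
drive_tool([
  [[4,0,0],0,5],
  [[4,0,0],0,5],
  [[4,0,0],0,5],
])

```text
time_s: 19.32
ee_pos: [0.5028, -0.0876, 0.1937]
tool_rot: [-1.703, 1.557, 1.667]
ft_force: [0.0, -0.0, -2.3]
opening: 0.0142
```

```bash
python3 - <<'E'
from m import *
from g import *
go([.5025,-.0885,.178],-1.34)
E
```

```text
t 19.32 ee [ 0.5028 -0.0876  0.1937] xtool [-0.001  0.013 -1.   ] jaw -1.342 q6 1.02 open 0.0142 F [ 0.  -0.  -2.3]
shift [15.7  1.1  0.5] turn -0.002
```

Request:
drive_tool([
  [[4,0,0],0,5],
  [[4,0,0],0,5],
  [[3,0,0],0,5],
  [[2,0,0],0,5],
])

```text
time_s: 19.65
ee_pos: [0.5028, -0.0874, 0.1791]
tool_rot: [-1.711, 1.558, 1.66]
ft_force: [0.6, 0.7, -1.8]
opening: 0.0142
```

```bash
python3 - <<'E'
from m import *
from g import *
go([.5025,-.0885,.178],-1.34)
E
```

```text
t 19.65 ee [ 0.5028 -0.0874  0.1791] xtool [-0.001  0.013 -1.   ] jaw -1.342 q6 1.02 open 0.0142 F [ 0.6  0.7 -1.8]
shift [1.1 1.  0.6] turn -0.002
```

Request:
drive_tool([
  [[1.5,0,0],0,5],
  [[0,0,0],-0.08,5],
  [[0,0,0],-0.1,5],
  [[0,0,0],-0.1,5],
  [[0,0,0],-0.1,5],
])

```text
time_s: 20.07
ee_pos: [0.5035, -0.0876, 0.1777]
tool_rot: [-2.239, 1.558, 1.523]
ft_force: [-0.8, -0.0, -3.1]
opening: 0.0143
```

```bash
python3 - <<'E'
from m import *
from g import *
go([.5025,-.0885,.178],.08); print(arm.sense()['wrist_torque'])
w=cam('wrist'); c=big(mask(w,(20,120,80),(35,255,255),(0,0,640,340))); r=cv2.minAreaRect(c); P=onz(w,cv2.boxPoints(r),.032); print(r,P.round(4).tolist())
E
```

```text
t 20.07 ee [ 0.5035 -0.0876  0.1777] xtool [ 0.001  0.013 -1.   ] jaw -0.95 q6 0.63 open 0.0143 F [-0.8 -0.  -3.1]
shift [-0.3  0.1  1.3] turn -1.03
[ 0.01584744  0.11438907 -0.09614118]
((333.5529479980469, 164.51177978515625), (21.90997886657715, 87.53144836425781), 12.52880859375) [[0.5179, -0.0718, 0.032], [0.5841, -0.0436, 0.032], [0.5913, -0.06, 0.032], [0.5253, -0.0892, 0.032]]
```

Request:
drive_tool([
  [[0,0,1],-0.1,5],
  [[0,0,0],-0.1,5],
  [[0,0,0],-0.1,5],
  [[0,0,0],-0.1,5],
  [[0,0,0],-0.1,5],
  [[0,0,0],-0.1,5],
])

```text
time_s: 20.62
ee_pos: [0.5024, -0.0878, 0.1777]
tool_rot: [-2.837, 1.557, 1.54]
ft_force: [-1.0, 0.3, -2.2]
opening: 0.0144
```

```bash
python3 - <<'E'
from m import *
from g import *
go([.5028,-.0885,.178],.2); print(arm.sense()['wrist_torque'])
w=cam('wrist'); c=big(mask(w,(20,120,80),(35,255,255),(0,0,640,340))); r=cv2.minAreaRect(c); P=onz(w,cv2.boxPoints(r),.032); print(P.round(4).tolist())
E
```

```text
t 20.62 ee [ 0.5024 -0.0878  0.1777] xtool [ 0.     0.014 -1.   ] jaw -0.335 q6 0.01 open 0.0144 F [-1.   0.3 -2.2]
shift [-0.3  0.5  0.5] turn -0.535
[ 0.03135799  0.10736049 -0.12933257]
[[0.5055, -0.0654, 0.032], [0.5434, -0.0045, 0.032], [0.5585, -0.0136, 0.032], [0.5213, -0.0753, 0.032]]
```

Request:
drive_tool([
  [[0,0,0],-0.1,5],
  [[0,0,0],-0.1,5],
  [[0,0,0],-0.1,5],
  [[0,0,0],-0.1,5],
])

```text
time_s: 21.0
ee_pos: [0.5021, -0.0877, 0.1777]
tool_rot: [3.098, 1.557, 1.594]
ft_force: [0.3, -0.7, -1.6]
opening: 0.0145
```

```bash
python3 - <<'E'
from m import *
from g import *
go([.5028,-.0885,.178],.2); print(arm.sense()['wrist_torque'])
w=cam('wrist'); c=big(mask(w,(20,120,80),(35,255,255),(0,0,640,340))); r=cv2.minAreaRect(c); P=onz(w,cv2.boxPoints(r),.032); print(P.round(4).tolist())
E
```

```text
t 21.0 ee [ 0.5021 -0.0877  0.1777] xtool [-0.     0.014 -1.   ] jaw 0.068 q6 -0.39 open 0.0145 F [ 0.3 -0.7 -1.6]
shift [-0.3  0.7  0.8] turn -0.132
[-0.00760787  0.1512492  -0.07366617]
[[0.4946, -0.0652, 0.032], [0.5068, 0.0056, 0.032], [0.5245, 0.0028, 0.032], [0.5132, -0.0684, 0.032]]
```

Request:
drive_tool([
  [[0,0,0],-0.06,5],
  [[0,0,0],-0.06,5],
  [[0,0,0],-0.04,5],
])

```text
time_s: 21.3
ee_pos: [0.5018, -0.0877, 0.1777]
tool_rot: [2.976, 1.557, 1.628]
ft_force: [-0.7, -0.3, -2.1]
opening: 0.0145
```

```bash
python3 - <<'E'
from m import *
from g import *
go([.5028,-.0885,.178],.2); print(arm.sense()['wrist_torque'])
w=cam('wrist'); c=big(mask(w,(20,120,80),(35,255,255),(0,0,640,340))); r=cv2.minAreaRect(c); P=onz(w,cv2.boxPoints(r),.032); print(P.round(4).tolist())
E
```

```text
t 21.3 ee [ 0.5018 -0.0877  0.1777] xtool [-0.001  0.014 -1.   ] jaw 0.222 q6 -0.54 open 0.0145 F [-0.7 -0.3 -2.1]
shift [-0.3  0.8  1. ] turn 0.022
[ 0.01311604  0.09351918 -0.12818085]
[[0.4912, -0.0667, 0.032], [0.4917, 0.0053, 0.032], [0.5097, 0.0054, 0.032], [0.5104, -0.0668, 0.032]]
```

Request:
drive_tool([
  [[0,0,0],-0.03,5],
  [[0,0,0],0,5],
  [[0,0,0],0,5],
  [[0,0,0],0.05,5],
  [[0,0,0],0,25],
  [[0,0,0],0,50],
  [[0,0,0],0,60],
  [[0,0,0],0,60],
])

```text
time_s: 22.02
ee_pos: [0.5026, -0.088, 0.1784]
tool_rot: [2.852, 1.557, 1.459]
ft_force: [-0.9, 0.1, 0.2]
opening: 0.0355
```

Request:
drive_tool([
  [[0,0,0],0,60],
  [[0,0,0],0,60],
  [[-10,0,0],0,60],
  [[-20,0,0],0,60],
  [[-25,0,0],0,60],
  [[-25,0,0],0,60],
  [[-20,0,0],0,60],
  [[0,0,0],0,60],
])

```text
time_s: 22.68
ee_pos: [0.502, -0.0892, 0.2857]
tool_rot: [2.937, 1.557, 1.545]
ft_force: [1.0, 0.1, -0.7]
opening: 0.0595
```

```bash
python3 - <<'E'
from m import *
from g import *
go([.5028,-.0885,.178],.2)
w=cam('wrist'); c=big(mask(w,(20,120,80),(35,255,255),(0,0,640,340))); r=cv2.minAreaRect(c); print('arm',onz(w,cv2.boxPoints(r),.032).round(4).tolist())
m=cv2.bitwise_or(mask(w,(0,150,90),(6,255,255),(200,0,450,353)),mask(w,(174,150,90),(180,255,255),(200,0,450,353)))
for c in cv2.findContours(m,cv2.RETR_EXTERNAL,cv2.CHAIN_APPROX_NONE)[0]:
  if cv2.contourArea(c)>200: r=cv2.minAreaRect(c); print('red',r,onz(w,[r[0]],.211).round(4))
s=cam('scene')
print('beacon/key expected scene px',proj(s,[[.501,.027,.21],[.501,.027,.195],[.501,-.089,.204]]).round(1))
for n,lo,hi in(('green',(45,100,40),(85,255,255)),('red',(0,150,80),(7,255,255)),('redhi',(173,150,80),(180,255,255))):
  m=mask(s,lo,hi,(330,130,450,260))
  for c in cv2.findContours(m,cv2.RETR_EXTERNAL,cv2.CHAIN_APPROX_NONE)[0]:
    if cv2.contourArea(c)>15: print(n,cv2.boundingRect(c),cv2.minAreaRect(c)[0])
print(proj(s,[[.501,.027,z] for z in (.125,.14,.155,.17)]).round(1).tolist())
E
```

```text
t 22.68 ee [ 0.502  -0.0892  0.2857] xtool [ 0.     0.014 -1.   ] jaw 0.178 q6 -0.5 open 0.0595 F [ 1.   0.1 -0.7]
shift [107.7   0.6   0.9] turn -0.022
arm [[0.4904, -0.0648, 0.032], [0.4902, 0.0053, 0.032], [0.5082, 0.0056, 0.032], [0.5092, -0.0647, 0.032]]
red ((316.4999694824219, 247.49996948242188), (18.999996185302734, 122.99998474121094), 0.0) [[ 0.5005 -0.085   0.211 ]]
beacon/key expected scene px [[369.7 213.1]
 [369.2 217.6]
 [402.2 188.9]]
green (357, 232, 20, 11) (366.1097412109375, 237.51217651367188)
red (358, 218, 21, 12) (367.7725830078125, 224.1602783203125)
red (390, 176, 23, 27) (401.0812072753906, 189.13705444335938)
[[367.2, 237.2], [367.6, 233.1], [368.0, 229.0], [368.5, 224.8]]
```

```bash
python3 - <<'E'
from station import arm
print(arm.sense()['ft_force'],arm.sign_off())
E
```

```text
the job is handed in; nothing more can be done
[-0.0758505  -0.70346567 -0.27266504] None
```

The beacon stands released in the nest, and the T-key stands on the stem with the clamp arm turned to about its stop. I handed the job in at about 23 s of the 70 s allowed; no verdict is reported.

**Last checks:**
- **Beacon:** after release, the wrist picture put its foot within about 1 px of the nest centre. After the turn, its rings in the scene camera were within about 1–2 px of where an upright beacon in the nest should show.
- **Clamp arm:** its heading measured about 1.57 rad, which is a joint angle of about 1.45, over the beacon's foot.
- **Key:** it went down with no resistance to the tool height that matches fully seated. The scene camera shows its bar about 1 px from where it should be. The wrist camera put the bar centre within about 4 mm of the tube axis.
- **Robot:** the gripper was open and clear above the key, with wrist force under 1 N. The multimeter, wire reel and oil bottle were never approached, but I did not measure them again at the end.

**What failed or disagreed:**
- **Key grip:** the first two closings missed the bar. Pictures showed the fingertips about 40 mm higher than the stated tip reach, so I gripped about 45 mm lower than I first aimed. The beacon was probably also held nearer its top than planned, but it did not slip.
- **Key position over the tube:** before lowering, the wrist camera read its lower end up to about 14 mm away from the scene-camera and arm-pose estimates. I used the latter two, and the key went in cleanly.
- **Tool drift:** the tool drifted by up to about 9 mm on long moves and tilted by up to about 0.03 rad. I corrected the position along the way.

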